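Load the cytometer's reagent caddy

TASK

Load the cytometer's grey reagent caddy: stand each of the four white bottles upright in the bay whose floor pad has the colour of its cap. The two amber-brown bottles belong to another assay, whatever the colour of their caps, so leave them standing where they are; never tip any bottle over.

Things in the scene. Friction and masses are not known exactly. Their poses are not given: they have to be found in the camera images.
- bottle_red: Loose upright bottle to load: round WHITE body, red screw cap. Body 34 mm across up to 55 mm high, then a shoulder; cap 22 mm across, 61 to 82 mm high; 35 to 70 g. Origin: centre of its underside, z along its axis. Starts on the bench; bottles start at least 75 mm apart, centre to centre; the small things among them are under 25 mm high.
- bottle_blue: Loose upright bottle to load: round WHITE body, blue screw cap. Body 34 mm across up to 55 mm high, then a shoulder; cap 22 mm across, 61 to 82 mm high; 35 to 70 g. Origin: centre of its underside, z along its axis. Starts on the bench; bottles start at least 75 mm apart, centre to centre; the small things among them are under 25 mm high.
- bottle_yellow: Loose upright bottle to load: round WHITE body, yellow screw cap. Body 34 mm across up to 55 mm high, then a shoulder; cap 22 mm across, 61 to 82 mm high; 35 to 70 g. Origin: centre of its underside, z along its axis. Starts on the bench; bottles start at least 75 mm apart, centre to centre; the small things among them are under 25 mm high.
- bottle_green: Loose upright bottle to load: round WHITE body, green screw cap. Body 34 mm across up to 55 mm high, then a shoulder; cap 22 mm across, 61 to 82 mm high; 35 to 70 g. Origin: centre of its underside, z along its axis. Starts on the bench; bottles start at least 75 mm apart, centre to centre; the small things among them are under 25 mm high.
- amber_red: Look-alike that must stay where it stands: same shape and size as the white bottles (34 mm in diameter, 82 mm high) but the body is AMBER BROWN; red cap. Loose. Origin: centre of its underside.
- amber_yellow: Look-alike that must stay where it stands: same shape and size as the white bottles (34 mm in diameter, 82 mm high) but the body is AMBER BROWN; yellow cap. Loose. Origin: centre of its underside.
- pad_red: Fixed red pad, 54 x 54 x 2 mm, floor of one bay of the fixed grey caddy. Origin: centre of its underside, 4 mm above the bench; a bottle stands on its top, 2 mm higher. Bay 56 mm wide inside, walls 4 mm thick, rims 22 mm above the bench. Four bays in a row, 60 mm apart along the pads' y axis: fingers closing along the pads' x clear the neighbours. Pads swap bays between starts.
- pad_blue: Fixed blue pad, 54 x 54 x 2 mm, floor of one bay of the fixed grey caddy. Origin: centre of its underside, 4 mm above the bench; a bottle stands on its top, 2 mm higher. Bay 56 mm wide inside, walls 4 mm thick, rims 22 mm above the bench. Four bays in a row, 60 mm apart along the pads' y axis: fingers closing along the pads' x clear the neighbours. Pads swap bays between starts.
- pad_yellow: Fixed yellow pad, 54 x 54 x 2 mm, floor of one bay of the fixed grey caddy. Origin: centre of its underside, 4 mm above the bench; a bottle stands on its top, 2 mm higher. Bay 56 mm wide inside, walls 4 mm thick, rims 22 mm above the bench. Four bays in a row, 60 mm apart along the pads' y axis: fingers closing along the pads' x clear the neighbours. Pads swap bays between starts.
- pad_green: Fixed green pad, 54 x 54 x 2 mm, floor of one bay of the fixed grey caddy. Origin: centre of its underside, 4 mm above the bench; a bottle stands on its top, 2 mm higher. Bay 56 mm wide inside, walls 4 mm thick, rims 22 mm above the bench. Four bays in a row, 60 mm apart along the pads' y axis: fingers closing along the pads' x clear the neighbours. Pads swap bays between starts.
Mind the look-alikes: they are no part of the job. What is shaped like the bottle_blue but pink is not meant.

How it is judged:
By the outcome, as a careful person would: the job done as asked, in the order asked, and still so for the second after the job is handed in, with the robot touching nothing.
It also fails if it takes over 106 s, if anything falls off the work surface, if the arm or the gripper's body presses on something with over 40 N, if the wrist force passes 120 N, or if a joint passes its speed limit or range.

ROBOT

A 6-joint arm with a two-finger parallel gripper is mounted at the origin on the work surface. World frame = base frame: x ahead of the robot, y to its left, z up, the work surface at z = 0. Lengths are in m, angles in rad, forces in N, time in s.
With the tool pointing down it reaches from about 0.35 to 0.85 m from the base axis. Payload 8.1 kg.
Tool frame: the origin (TCP) lies between the finger pads; the fingertips stand 11 mm ahead of it and the grasp point (between the pads) lies 8 mm behind it; y points along the fingers, x is the direction in which the jaws open and shut, and the axes are right-handed (so a half turn about y gives the same grasp; the last joint's range is limited). The gripper opens to 93 mm and grips with 3 to 60 N. Pads are 15 mm wide; open, the fingers measure 128 mm over their backs; the gripper's body (75 mm by 188 mm) begins 65 mm behind the grasp point.
Start: joints at [1.162, 0.13, 1.488, -0, 1.523, -0.085], TCP at [0.191, 0.569, 0.23] pointing down, gripper open.
Joint ranges: [-2.96, 2.96], [-0.89, 2.26], [0.02, 2.5], [-1.34, 4.48], [0, 2.73], [-2.66, 2.66]. Speed limits (rad/s): [2.39, 2.39, 2.79, 3.14, 3.14, 3.14].

INTERFACE

Orientations are given as a rotation vector (axis times angle).
In Python, from plant import readout, optics, robot gives the robot as it stands.
- The arm moves only by the shell command python3 -m creep 'ROWS' [FORCE]. ROWS is JSON, a list that holds one entry, the list of rows, each a list of 7 numbers: the closure, from 0 (fully open) to 1 (shut), then the shift along the tool's x, y, z in cm, then the turn, a rotation vector about the tool's x, y, z in degrees. In form: [[[grip, x, y, z, wx, wy, wz], ...]]. A call has exactly 8 rows; each row shifts and turns the pose as measured when the row begins, along the tool's axes as they then stand; what a row does not reach is not made up. A row lasts 1/10 s, in which the tool goes at most 50 mm and 8.59 degrees, less where a joint would pass 70% of its speed; a pose out of reach is approached as far as the arm can. A call is refused whole if a number of a shift passes 5 or a number of a turn 8.59, either way. A call with a gripper value outside its range is refused whole. The fingers move at their own pace and stop on an object; FORCE is the grip in N (left out, the last holds). Time passes only in rows, so rows that do not move let the fingers close, or fill a call up. It gives the time, the measured TCP pose, the force and the opening at its end, in the units of the state.
- readout.read_state(): the state, without advancing time (a new reading comes with each control period).
- optics.read_camera(name): name is "scene" or "top" or "wrist"; returns a dict with "frame" (420x560x3 uint8, red, green, blue), "depth" (420x560 float32, m along the optical axis (not along the pixel's ray), 0 where there is no reading), "intrinsics" (3x3 intrinsics, pixels), "R" (3x3) and "t" (3): a world point X has camera coordinates R X + t. Camera axes: x right, y down, z forward; pixel columns grow to the right and rows downward; lengths in m; the calibration is good to about 2 mm. A picture is of the moment at which its call begins.
- robot.close_job(): hands the job in, once; it reports no verdict.
The state is a dict: "t": time; "q": joint angles; "dq": joint speeds; "joint_torque": joint torques, N m; "tool_pos": TCP position; "orientation": TCP orientation; "force": force on the tool from outside, world axes, zero at the start; "wrist_torque": the same for the moment, N m; "opening": finger opening in m.
Only numpy, scipy, OpenCV 4.12 (cv2) and the standard library are available. Lean on these libraries where they do the work, as an engineer would, in place of code of your own. Each camera call takes 0.05 s, during which the arm holds its last target. There are 200 camera calls.

## Working session

There is one attempt and no reset: what is moved stays moved. The work goes in short steps, Python scripts to look and compute and a shell command to move; the robot and the scene stay as the last step left them, time stands still between calls to the robot, and variables do not carry over. Pictures are saved under pics/ and viewed, about 12 in all and at most 16, crops included, and the job is handed in when it is done.

```bash
ls; mkdir -p pics; python3 - <<'E'
from plant import readout, optics
import cv2,numpy as np
print(readout.read_state())
ims=[]
for n in("top","scene"):
    c=optics.read_camera(n); np.savez(f"pics/{n}.npz",**c); cv2.imwrite(f"pics/{n}0.png",c["frame"][:,:,::-1]); print(n,c["intrinsics"],c["R"],c["t"])
E
```

```text
pics
{'t': 0.0, 'q': array([ 1.16159560e+00,  1.31109100e-01,  1.48923424e+00, -1.46239290e-05,
        1.52299098e+00, -8.54220027e-02]), 'dq': array([ 0.00109795,  0.00053473,  0.00012644,  0.00073516,  0.00105189,
       -0.00023491]), 'joint_torque': array([ 6.77250900e-04, -5.59826195e+01, -4.91769004e+01,  7.73149822e-02,
        3.48466937e-02, -1.40965631e-04]), 'tool_pos': array([0.19067774, 0.56834233, 0.22864325]), 'orientation': array([-1.34608189, -0.96635664,  0.96882258]), 'force': array([-0.42037865, -0.40260157,  0.20489216]), 'wrist_torque': array([-0.00050726,  0.02950636,  0.01699722]), 'opening': 0.09282215083910879}
top [[461.29985079   0.         275.08477236]
 [  0.         461.29985079 210.19110781]
 [  0.           0.           1.        ]] [[-2.61999052e-03 -9.99635713e-01  2.68621657e-02]
 [-9.97265981e-01  6.28131537e-04 -7.38929511e-02]
 [ 7.38491599e-02 -2.69823229e-02 -9.96904336e-01]] [-0.01856837  0.5269056   0.96195353]
scene [[441.88502293   0.         277.22360304]
 [  0.         441.88502293 217.55748412]
 [  0.           0.           1.        ]] [[-0.79568317  0.60550281  0.01595749]
 [ 0.38535874  0.52636895 -0.75791448]
 [-0.46731888 -0.59691044 -0.65215872]] [ 0.40690124 -0.15489762  1.27142155]
```

View pics/top0.png

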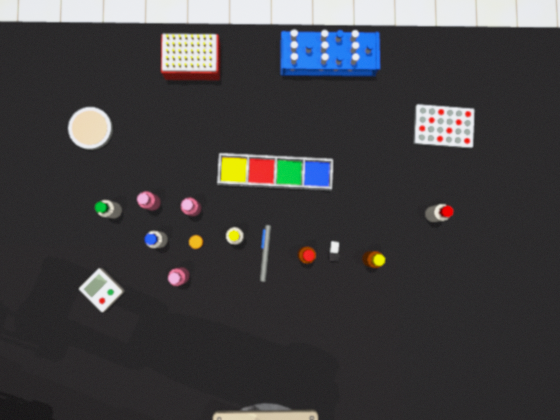

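View pics/scene0.png

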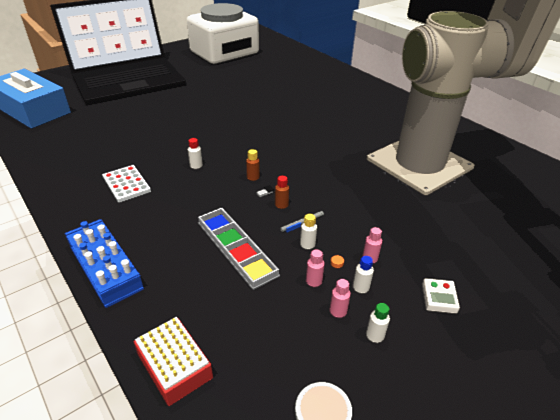

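The top view shows the caddy at (218–333, 153–190), with pads yellow, red, green and blue from left to right. The white bottles are green (102,208), blue (152,239), yellow (235,236) and red (446,212). The ambers are at (308,255) and (378,260), and the pink look-alikes at (147,200), (190,206) and (177,277).

```bash
cat > h.py <<'E'
import numpy as np,cv2
from scipy.spatial.transform import Rotation as Ro
def ray(c,uv,z):
    K,R,t=c["intrinsics"],c["R"],c["t"]
    d=R.T@np.linalg.inv(K)@np.array([uv[0],uv[1],1.]); o=-R.T@t
    return o+d*(z-o[2])/d[2]
H={"red":[(0,8),(172,180)],"yellow":[(24,34)],"green":[(50,75)],"blue":[(105,130)],"pink":[(160,172)]}
def blobs(c,col,amin=25,sat=140,val=80):
    h=cv2.cvtColor(c["frame"],cv2.COLOR_RGB2HSV); m=np.zeros(h.shape[:2],np.uint8)
    s=60 if col=="pink" else sat
    for a,b in H[col]: m|=cv2.inRange(h,(a,s,val),(b,255,255))
    n,_,st,ce=cv2.connectedComponentsWithStats(m)
    return [(ce[i].round(1),st[i]) for i in range(1,n) if st[i][4]>=amin]
E
python3 - <<'E'
from h import *
from plant import readout
s=readout.read_state();print(Ro.from_rotvec(s["orientation"]).as_matrix().round(3))
for n in("top","scene"):
    c=np.load(f"pics/{n}.npz")
    for col in H:
        for ce,st in blobs(c,col):
            u,v=ce.astype(int); d=c["depth"][v,u]
            P=c["R"].T@(np.linalg.inv(c["intrinsics"])@[ce[0],ce[1],1]*d-c["t"])
            print(n,col,ce,st,"z.078",ray(c,ce,.078)[:2].round(4),"z.006",ray(c,ce,.006)[:2].round(4),"dep",P.round(3))
E
```

```text
[[ 0.318 -0.001 -0.948]
 [ 0.948 -0.002  0.318]
 [-0.002 -1.     0.   ]]
top red [195.8  70.7] [160  35  60  45 490] z.078 [0.8077 0.143 ] z.006 [0.8353 0.1537] dep [0.818 0.147 0.051]
top red [261.1 170.5] [249 158  25  25 574] z.078 [0.6027 0.0101] z.006 [0.6143 0.0103] dep [0.614 0.01  0.009]
top red [447.  211.1] [440 205  14  13 135] z.078 [ 0.5205 -0.3655] z.006 [ 0.5257 -0.3946] dep [ 0.52  -0.364  0.082]
top red [308.4 255.2] [303 250  12  12 118] z.078 [ 0.4327 -0.084 ] z.006 [ 0.431  -0.0911] dep [ 0.433 -0.084  0.082]
top yellow [233.2 168.9] [221 157  26  25 594] z.078 [0.6058 0.0661] z.006 [0.6177 0.0708] dep [0.617 0.071 0.01 ]
top yellow [233.6 235.4] [229 231  10  10  85] z.078 [0.4723 0.0648] z.006 [0.4737 0.0693] dep [0.472 0.064 0.083]
top yellow [378.9 259.5] [372 254  14  12 132] z.078 [ 0.4237 -0.2251] z.006 [ 0.4212 -0.2432] dep [ 0.424 -0.224  0.084]
top green [288.7 171.9] [277 160  25  25 552] z.078 [ 0.5999 -0.0455] z.006 [ 0.6113 -0.0496] dep [ 0.612 -0.05   0.004]
top green [100.2 206.8] [ 94 201  14  12 114] z.078 [0.5295 0.3289] z.006 [0.5354 0.3541] de
[... 2752 characters left out ...]
0.231 0.081]
scene pink [375.6 230.4] [370 227  12   9  70] z.078 [0.3853 0.1762] z.006 [0.3173 0.1282] dep [0.39  0.18  0.083]
scene pink [373.1 241.8] [366 237  15   9  61] z.078 [0.4153 0.1973] z.006 [0.3507 0.1517] dep [0.4   0.186 0.061]
scene pink [316.7 253.1] [311 249  13  11  82] z.078 [0.5304 0.153 ] z.006 [0.4791 0.1023] dep [0.535 0.157 0.084]
scene pink [315. 265.] [307 261  17   8  70] z.078 [0.5544 0.1754] z.006 [0.5058 0.1274] dep [0.542 0.163 0.06 ]
scene pink [342.6 283. ] [336 278  14  11  96] z.078 [0.543  0.2406] z.006 [0.4931 0.2001] dep [0.546 0.243 0.082]
scene pink [340.7 295.5] [333 290  17  10  82] z.078 [0.5664 0.2602] z.006 [0.5192 0.2219] dep [0.554 0.25  0.059]
```

```bash
cat >> h.py <<'E'
T=dict(green=(.5299,.328),blue=(.4675,.2295),yellow=(.4717,.0635),red=(.5215,-.364),
 pgreen=(.6113,-.0496),pblue=(.6086,-.1104),pyellow=(.6177,.0708),pred=(.6143,.0103))
def go(name,z=None,yaw=-2.9):
    from plant import readout
    s=readout.read_state(); R=Ro.from_rotvec(s["orientation"]).as_matrix(); p=s["tool_pos"]
    cur=np.degrees(np.arctan2(R[1,0],R[0,0]))
    d=np.r_[T[name],z if z else p[2]]-p
    print("t",round(s["t"],2),"pos",p.round(4),"F",s["force"].round(1),"open",round(s["opening"],4),"tilt",R[2].round(3),"yaw",cur.round(2),"-> shift cm",(R.T@d*100).round(2),"turn wy",(cur-yaw).round(2))
E
python3 -m creep '[[[0.35,0,0,0,0,8.3,0],[0.35,0,0,0,0,8.3,0],[0.35,0,0,0,0,8.3,0],[0.35,0,0,0,0,8.3,0],[0.35,0,0,0,0,8.3,0],[0.35,0,0,0,0,8.3,0],[0.35,0,0,0,0,8.3,0],[0.35,0,0,0,0,8.3,0]]]' 20; python3 -c "
from h import go;go('green',.17)"
```

```text
t: 0.9
tool_pos: [0.1896, 0.5658, 0.2235]
orientation: [-1.58, -0.036, 0.043]
force: [-0.6, 0.2, 0.2]
opening: 0.0604
t 0.9 pos [0.1896 0.5658 0.2235] F [-0.6  0.2  0.2] open 0.0604 tilt [-0.005 -1.    -0.01 ] yaw 2.9 -> shift cm [ 32.81   5.44 -25.42] turn wy 5.8
```

```bash
python3 -m creep '[[[0.35,0,0,0,0,5.8,0],[0.35,4,0,-2.5,0,0,0],[0.35,4,0,-2.5,0,0,0],[0.35,4,0,-2.5,0,0,0],[0.35,4,0,-2.5,0,0,0],[0.35,4,0,-2.5,0,0,0],[0.35,4,0,-2.5,0,0,0],[0.35,4,0,-2.5,0,0,0]]]' 20; python3 -c "
from h import go;go('green',.17)"
```

```text
t: 1.7
tool_pos: [0.4606, 0.3703, 0.2193]
orientation: [-1.585, 0.047, -0.032]
force: [1.2, 0.5, -0.0]
opening: 0.0604
t 1.7 pos [0.4606 0.3703 0.2193] F [ 1.2  0.5 -0. ] open 0.0604 tilt [-0.009 -1.    -0.014] yaw -2.88 -> shift cm [ 7.18  4.92 -3.81] turn wy 0.02
```

```bash
python3 -m creep '[[[0.35,2.4,0,-1.3,0.4,0,-0.25],[0.35,2.4,1,-1.3,0.4,0,-0.25],[0.35,2.4,1.5,-1.2,0,0,0],[0.35,0,1.5,0,0,0,0],[0.35,0,1,0,0,0,0],[0.35,0,0,0,0,0,0],[0.35,0,0,0,0,0,0],[0.35,0,0,0,0,0,0]]]' 20; python3 - <<'E'
from h import *;go('green',.038)
from plant import optics
c=optics.read_camera("wrist");cv2.imwrite("pics/w1.png",c["frame"][:,:,::-1])
for ce,st in blobs(c,"green",200): print(ce,st,ray(c,ce,.078),ray(c,ce,.082))
E
```

```text
t: 2.5
tool_pos: [0.5351, 0.3216, 0.1645]
orientation: [-1.573, 0.048, -0.042]
force: [0.1, 0.1, 0.5]
opening: 0.0602
t 2.5 pos [0.5351 0.3216 0.1645] F [0.1 0.1 0.5] open 0.0602 tilt [-0.004 -1.    -0.003] yaw -3.26 -> shift cm [-0.51 12.65  0.64] turn wy -0.36
[274.6 215.9] [258 198  34  35 842] [0.52866887 0.32559825 0.078     ] [0.52882689 0.32668622 0.082     ]
```

View pics/w1.png

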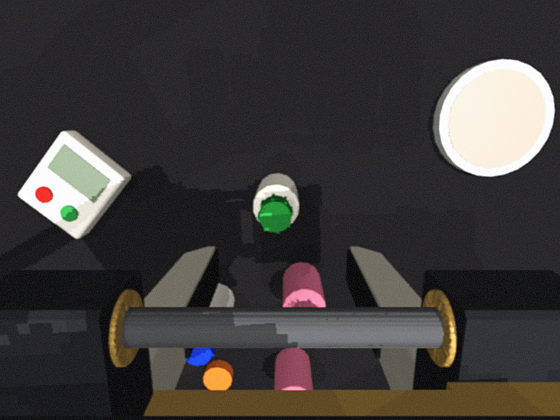

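The wrist view shows the green cap at (275,216), between the fingers in x. The estimate agrees to 2 mm, so I descend.

```bash
python3 -m creep '[[[0.35,-0.6,1,0.5,0,0,0],[0.35,0,2.5,0,0,0,0],[0.35,0,2.5,0,0,0,0],[0.35,0,2,0,0,0,0],[0.35,0,1.5,0,0,0,0],[0.35,0,0,0,0,0,0],[0.35,0,0,0,0,0,0],[0.35,0,0,0,0,0,0]]]' 20; python3 -c "
from h import go;go('green',.038)"
```

```text
t: 3.35
tool_pos: [0.5281, 0.3332, 0.0702]
orientation: [-1.568, 0.038, -0.044]
force: [-0.0, -0.8, 0.2]
opening: 0.0601
t 3.35 pos [0.5281 0.3332 0.0702] F [-0.  -0.8  0.2] open 0.0601 tilt [ 0.004 -1.     0.003] yaw -2.99 -> shift cm [ 0.2   3.22 -0.51] turn wy -0.09
```

```bash
python3 -m creep '[[[0.35,0.1,1.2,-0.6,0,0,0],[0.35,0,1,0,0,0,0],[0.35,0,1,0,0,0,0],[0.35,0,0,0,0,0,0],[0.35,0,0,0,0,0,0],[0.35,0,0,0,0,0,0],[0.35,0,0,0,0,0,0],[0.35,0,0,0,0,0,0]]]' 20; python3 -c "
from h import go;go('green',.038)"
```

```text
t: 4.15
tool_pos: [0.5311, 0.3274, 0.0384]
orientation: [-1.566, 0.035, -0.048]
force: [-0.0, -0.3, 0.8]
opening: 0.0605
t 4.15 pos [0.5311 0.3274 0.0384] F [-0.  -0.3  0.8] open 0.0605 tilt [ 0.008 -1.     0.005] yaw -3.03 -> shift cm [-0.12  0.03  0.06] turn wy -0.13
```

```bash
python3 -m creep '[[[0.6,-0.1,0,0,0,0,0],[1,0,0,0,0,0,0],[1,0,0,0,0,0,0],[1,0,0,0,0,0,0],[1,0,0,0,0,0,0],[1,0,-0.5,0,0,0,0],[1,0,-2.5,0,0,0,0],[1,0,-3,0,0,0,0]]]' 20; python3 -c "
from h import go;go('pgreen',.17)"
```

```text
t: 4.95
tool_pos: [0.5261, 0.3255, 0.0951]
orientation: [-1.57, 0.042, -0.041]
force: [1.2, -0.3, -0.7]
opening: 0.0337
t 4.95 pos [0.5261 0.3255 0.0951] F [ 1.2 -0.3 -0.7] open 0.0337 tilt [-0. -1.  0.] yaw -3.02 -> shift cm [ 10.48  -7.5  -37.01] turn wy -0.12
```

```bash
python3 -m creep '[[[1,0,-3.5,0,0,0,0],[1,0.5,-3.5,-1,0,0,0],[1,1.2,0,-4,0,0,0],[1,1.2,0,-4.5,0,0,0],[1,1.2,0,-4.5,0,0,0],[1,1.2,0,-4.5,0,0,0],[1,1.2,0,-4.5,0,0,0],[1,1.2,0,-4.5,0,0,0]]]' 20; python3 -c "
from h import go;go('pgreen',.17)"
```

```text
t: 5.75
tool_pos: [0.593, 0.0453, 0.1782]
orientation: [-1.564, 0.023, -0.043]
force: [0.9, -0.2, 0.5]
opening: 0.0335
t 5.75 pos [0.593  0.0453 0.1782] F [ 0.9 -0.2  0.5] open 0.0335 tilt [ 0.013 -1.     0.007] yaw -2.4 -> shift cm [ 2.21  0.78 -9.41] turn wy 0.5
```

```bash
python3 -m creep '[[[1,0.9,0,-4,-0.2,0,0.4],[1,0.8,0.3,-3,-0.2,0,0.3],[1,0.4,0.5,-1.5,0,0,0],[1,0,0,-0.5,0,0,0],[1,0,0,0,0,0,0],[1,0,0,0,0,0,0],[1,0,0,0,0,0,0],[1,0,0,0,0,0,0]]]' 20; python3 -c "
from h import go;go('pgreen',.045)"
```

```text
t: 6.55
tool_pos: [0.6106, -0.0508, 0.1715]
orientation: [-1.571, 0.034, -0.037]
force: [0.3, 0.2, -1.1]
opening: 0.0338
t 6.55 pos [ 0.6106 -0.0508  0.1715] F [ 0.3  0.2 -1.1] open 0.0338 tilt [ 0.002 -1.    -0.   ] yaw -2.58 -> shift cm [ 0.04 12.65  0.12] turn wy 0.32
```

```bash
python3 -m creep '[[[1,0,1.5,0,0,0,0],[1,0,3,0,0,0,0],[1,0,2.5,0,0,0,0],[1,0,1,0,0,0,0],[1,0,0,0,0,0,0],[1,0,0,0,0,0,0],[1,0,0,0,0,0,0],[1,0,0,0,0,0,0]]]' 20; python3 - <<'E'
from h import *;go('pgreen',.045)
from plant import optics
for n in("wrist","scene"):
    c=optics.read_camera(n);cv2.imwrite(f"pics/p1{n}.png",c["frame"][:,:,::-1])
    if n=="wrist":
        for k in H: 
            for ce,st in blobs(c,k,300): print(k,ce,st,ray(c,ce,.006).round(4))
E
```

```text
t: 7.35
tool_pos: [0.6118, -0.047, 0.089]
orientation: [-1.571, 0.027, -0.036]
force: [0.2, -0.2, 1.3]
opening: 0.0332
t 7.35 pos [ 0.6118 -0.047   0.089 ] F [ 0.2 -0.2  1.3] open 0.0332 tilt [ 0.006 -1.     0.   ] yaw -2.3 -> shift cm [-0.07  4.4  -0.26] turn wy 0.6
red [281.8 135.4] [ 238   92   89   89 7512] [0.613  0.0098 0.006 ]
yellow [280.6  38.4] [ 237    0   93   81 6504] [0.6145 0.0657 0.006 ]
green [280.7 213.7] [ 241  193   82   67 3065] [ 0.6103 -0.0407  0.006 ]
green [282.6 351.8] [259 348  47  11 357] [ 0.6075 -0.1445  0.006 ]
blue [ 47.6 153.6] [ 10 148  77  12 650] [0.4653 0.0044 0.006 ]
```

View pics/p1wrist.png

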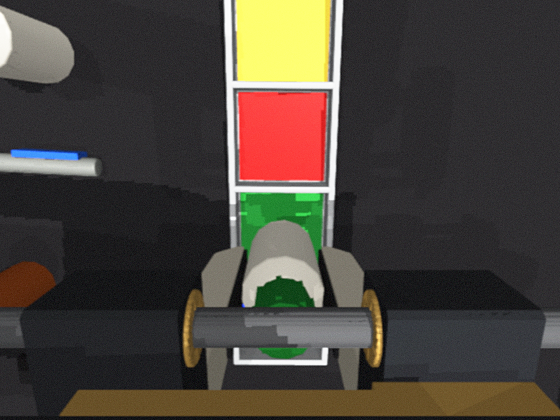

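The bottle is above the green pad and centred in x. The red pad is reconfirmed to about 1 mm.

```bash
python3 -m creep '[[[1,0,1,-0.3,0,0,0.2],[1,0,1.5,0,0,0,0.1],[1,0,1,0,0,0,0],[1,0,0.6,0,0,0,0],[1,0,0,0,0,0,0],[1,0,0,0,0,0,0],[1,0,0,0,0,0,0],[1,0,0,0,0,0,0]]]' 20; python3 -c "
from h import go;go('pgreen',.045)"
```

```text
t: 8.25
tool_pos: [0.6129, -0.0509, 0.0456]
orientation: [-1.571, 0.03, -0.034]
force: [-0.0, 0.3, -0.5]
opening: 0.0331
t 8.25 pos [ 0.6129 -0.0509  0.0456] F [-0.   0.3 -0.5] open 0.0331 tilt [ 0.002 -1.    -0.   ] yaw -2.32 -> shift cm [-0.16  0.06  0.12] turn wy 0.58
```

```bash
python3 -m creep '[[[1,0,0.1,0,0,0,0],[1,0,0,0,0,0,0],[0.35,0,0,0,0,0,0],[0.35,0,0,0,0,0,0],[0.35,0,0,0,0,0,0],[0.35,0,-1,0,0,0,0],[0.35,0,-2.5,0,0,0,0],[0.35,0,-3.5,0,0,0,0]]]' 20; python3 -c "
from h import go;go('blue',.17)"
```

```text
t: 9.05
tool_pos: [0.6086, -0.0501, 0.1119]
orientation: [-1.569, 0.038, -0.026]
force: [0.9, -0.6, -0.3]
opening: 0.0607
t 9.05 pos [ 0.6086 -0.0501  0.1119] F [ 0.9 -0.6 -0.3] open 0.0607 tilt [-0.008 -1.     0.001] yaw -2.32 -> shift cm [-15.28  -5.67  27.37] turn wy 0.58
```

```bash
python3 -m creep '[[[0.35,0,-3.5,0,0,0,0],[0.35,-2,-1.5,3.8,0,0.5,-0.4],[0.35,-2.2,0,4,0,0,0],[0.35,-2.2,0,4,0,0,0],[0.35,-2.2,0,4,0,0,0],[0.35,-2.2,0,4,0,0,0],[0.35,-2,0,3.5,0,0,0],[0.35,-1.5,0,2.5,0,0,0]]]' 20; python3 -c "
from h import go;go('blue',.12)"
```

```text
t: 9.85
tool_pos: [0.4816, 0.2195, 0.1785]
orientation: [-1.568, 0.029, -0.061]
force: [-0.4, -0.5, 0.3]
opening: 0.0604
t 9.85 pos [0.4816 0.2195 0.1785] F [-0.4 -0.5  0.3] open 0.0604 tilt [ 0.021 -1.     0.003] yaw -3.3 -> shift cm [-1.59  5.82  0.9 ] turn wy -0.4
```

```bash
python3 -m creep '[[[0.35,-1,1,0.3,0,-0.2,0.6],[0.35,0,1.5,0,0,0,0.4],[0.35,0,1.5,0,0,0,0],[0.35,0,1,0,0,0,0],[0.35,0,0,0,0,0,0],[0.35,0,0,0,0,0,0],[0.35,0,0,0,0,0,0],[0.35,0,0,0,0,0,0]]]' 20; python3 -c "
from h import go;go('blue',.038)"
```

```text
t: 10.65
tool_pos: [0.4722, 0.2217, 0.1248]
orientation: [-1.569, 0.041, -0.044]
force: [0.6, 0.5, -0.8]
opening: 0.0602
t 10.65 pos [0.4722 0.2217 0.1248] F [ 0.6  0.5 -0.8] open 0.0602 tilt [ 0.002 -1.     0.002] yaw -3.12 -> shift cm [-0.53  8.68  0.74] turn wy -0.22
```

```bash
python3 -m creep '[[[0.35,-0.5,0.2,0.7,0,0,0],[0.35,0,1.5,0,0,0,0],[0.35,0,2,0,0,0,0],[0.35,0,2,0,0,0,0],[0.35,0,1,0,0,0,0],[0.35,0,0.5,0,0,0,0],[0.35,0,0,0,0,0,0],[0.35,0,0,0,0,0,0]]]' 20; python3 -c "
from h import go;go('blue',.038)"
```

```text
t: 11.45
tool_pos: [0.4681, 0.2311, 0.0494]
orientation: [-1.567, 0.037, -0.046]
force: [0.8, -0.7, 0.1]
opening: 0.0608
t 11.45 pos [0.4681 0.2311 0.0494] F [ 0.8 -0.7  0.1] open 0.0608 tilt [ 0.005 -1.     0.003] yaw -3.03 -> shift cm [-0.06  1.14 -0.17] turn wy -0.13
```

```bash
python3 -m creep '[[[0.35,0,0.7,-0.2,0,0,0],[0.35,0,0.4,0,0,0,0],[0.35,0,0,0,0,0,0],[0.35,0,0,0,0,0,0],[1,0,0,0,0,0,0],[1,0,0,0,0,0,0],[1,0,0,0,0,0,0],[1,0,0,0,0,0,0]]]' 20; python3 -c "
from h import go;go('pblue',.17)"
```

```text
t: 12.25
tool_pos: [0.4703, 0.2297, 0.0403]
orientation: [-1.565, 0.034, -0.05]
force: [-0.4, -0.3, -0.1]
opening: 0.0335
t 12.25 pos [0.4703 0.2297 0.0403] F [-0.4 -0.3 -0.1] open 0.0335 tilt [ 0.01  -1.     0.005] yaw -3.05 -> shift cm [ 15.75 -12.98 -33.16] turn wy -0.15
```

```bash
python3 -m creep '[[[1,0,-1,0,0,0,0],[1,0,-3.5,0,0,0,0],[1,0,-4,0,0,0,0],[1,0.5,-3.5,-1,0,0,0],[1,2,-1,-4,0,0,0],[1,2,0,-4.3,0,0,0],[1,2,0,-4.3,0,0,0],[1,2,0,-4.3,0,0,0]]]' 20; python3 -c "
from h import go;go('pblue',.17)"
```

```text
t: 13.05
tool_pos: [0.5454, 0.0454, 0.1819]
orientation: [-1.565, 0.022, -0.044]
force: [0.4, 0.1, -1.8]
opening: 0.0335
t 13.05 pos [0.5454 0.0454 0.1819] F [ 0.4  0.1 -1.8] open 0.0335 tilt [ 0.014 -1.     0.006] yaw -2.43 -> shift cm [  6.96   1.2  -15.31] turn wy 0.47
```

```bash
python3 -m creep '[[[1,2,0,-4.2,-0.3,0.2,0.5],[1,2,0,-4,0,0.2,0.3],[1,1.5,0.5,-3.5,0,0,0],[1,0.8,0.5,-2.2,0,0,0],[1,0.3,0,-0.8,0,0,0],[1,0,0,0,0,0,0],[1,0,0,0,0,0,0],[1,0,0,0,0,0,0]]]' 20; python3 -c "
from h import go;go('pblue',.047)"
```

```text
t: 13.85
tool_pos: [0.6076, -0.1153, 0.1785]
orientation: [-1.571, 0.039, -0.048]
force: [-0.4, -0.1, -0.6]
opening: 0.0337
t 13.85 pos [ 0.6076 -0.1153  0.1785] F [-0.4 -0.1 -0.6] open 0.0337 tilt [ 0.006 -1.    -0.001] yaw -3.16 -> shift cm [-0.   13.15  0.51] turn wy -0.26
```

```bash
python3 -m creep '[[[1,0,1.5,0.2,0,0,0.3],[1,0,3,0,0,0,0],[1,0,3,0,0,0,0],[1,0,1.5,0,0,0,0],[1,0,0.5,0,0,0,0],[1,0,0,0,0,0,0],[1,0,0,0,0,0,0],[1,0,0,0,0,0,0]]]' 20; python3 -c "
from h import go;go('pblue',.047)"
```

```text
t: 14.65
tool_pos: [0.6088, -0.1062, 0.0813]
orientation: [-1.571, 0.034, -0.039]
force: [-0.5, -0.3, -0.1]
opening: 0.0335
t 14.65 pos [ 0.6088 -0.1062  0.0813] F [-0.5 -0.3 -0.1] open 0.0335 tilt [ 0.003 -1.    -0.   ] yaw -2.7 -> shift cm [-0.01  3.43 -0.42] turn wy 0.2
```

```bash
python3 -m creep '[[[1,0,0.8,-0.5,0,0,0.1],[1,0,1.3,0,0,0,0],[1,0,0.8,0,0,0,0],[1,0,0.3,0,0,0,0],[1,0,0,0,0,0,0],[1,0,0,0,0,0,0],[1,0,0,0,0,0,0],[1,0,0,0,0,0,0]]]' 20; python3 -c "
from h import go;go('pblue',.0465)"
```

```text
t: 15.45
tool_pos: [0.6104, -0.1127, 0.0491]
orientation: [-1.572, 0.033, -0.042]
force: [-0.6, -0.6, -0.5]
opening: 0.0337
t 15.45 pos [ 0.6104 -0.1127  0.0491] F [-0.6 -0.6 -0.5] open 0.0337 tilt [ 0.005 -1.    -0.001] yaw -2.74 -> shift cm [-0.19  0.26  0.22] turn wy 0.16
```

```bash
python3 -m creep '[[[1,0,0.25,0,0,0,0],[1,0,0,0,0,0,0],[1,0,0,0,0,0,0],[0.35,0,0,0,0,0,0],[0.35,0,0,0,0,0,0],[0.35,0,0,0,0,0,0],[0.35,0,-1.5,0,0,0,0],[0.35,0,-3.5,0,0,0,0]]]' 20; python3 -c "
from h import go;go('yellow',.17)"
```

```text
t: 16.25
tool_pos: [0.6068, -0.1116, 0.0936]
orientation: [-1.57, 0.04, -0.035]
force: [0.1, 0.1, -0.2]
opening: 0.06
t 16.25 pos [ 0.6068 -0.1116  0.0936] F [ 0.1  0.1 -0.2] open 0.06 tilt [-0.003 -1.     0.   ] yaw -2.74 -> shift cm [-14.35  -7.59  16.85] turn wy 0.16
```

```bash
python3 -m creep '[[[0.35,0,-4,0,0,0,0],[0.35,-1,-3,1,0,0,-0.2],[0.35,-3,0,3.5,0,0,0],[0.35,-3.5,0,4,0,0,0],[0.35,-3.5,0,4,0,0,0],[0.35,-2,0,2.5,0,0,0],[0.35,-1,0,1.2,0,0,0],[0.35,0,0,0,0,0,0]]]' 20; python3 - <<'E'
from h import *;go('yellow',.038)
from plant import optics
c=optics.read_camera("scene");cv2.imwrite("pics/s2.png",c["frame"][:,:,::-1])
c=optics.read_camera("wrist");cv2.imwrite("pics/w2.png",c["frame"][:,:,::-1])
for ce,st in blobs(c,"yellow",200): print(ce,st,ray(c,ce,.08))
E
```

```text
t: 17.05
tool_pos: [0.4786, 0.0578, 0.1825]
orientation: [-1.572, 0.021, -0.058]
force: [0.6, -0.8, 0.7]
opening: 0.0603
t 17.05 pos [0.4786 0.0578 0.1825] F [ 0.6 -0.8  0.7] open 0.0603 tilt [ 0.024 -1.    -0.001] yaw -2.89 -> shift cm [-1.06 14.43  0.54] turn wy 0.01
[271.6 209.1] [255 189  32  34 391] [0.47332622 0.0617717  0.08      ]
```

View pics/s2.png

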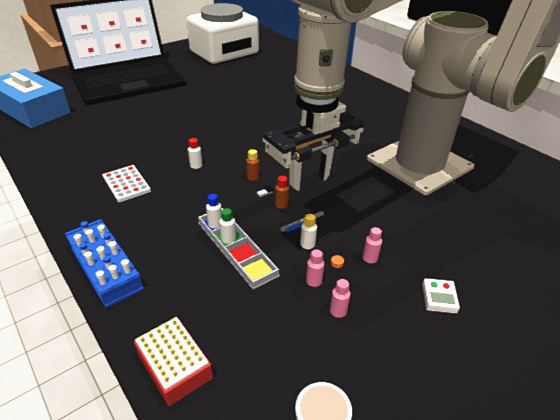

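Green (228,228) and blue (213,212) stand upright in their own bays. Yellow is next.

```bash
python3 -m creep '[[[0.35,-0.5,1,0.3,0,0,0.7],[0.35,0,2,0,0,0,0.5],[0.35,0,1.5,0,0,0,0],[0.35,0,1,0,0,0,0],[0.35,0,0,0,0,0,0],[0.35,0,0,0,0,0,0],[0.35,0,0,0,0,0,0],[0.35,0,0,0,0,0,0]]]' 20; python3 -c "
from h import go;go('yellow',.038)"
```

```text
t: 17.95
tool_pos: [0.4782, 0.0541, 0.1236]
orientation: [-1.573, 0.048, -0.047]
force: [0.5, 0.8, -0.2]
opening: 0.0605
t 17.95 pos [0.4782 0.0541 0.1236] F [ 0.5  0.8 -0.2] open 0.0605 tilt [-0.001 -1.    -0.003] yaw -3.44 -> shift cm [-0.7   8.56  0.93] turn wy -0.54
```

```bash
python3 -m creep '[[[0.35,-0.6,0,0.8,0.1,-0.3,0],[0.35,0,1.5,0,0,-0.2,0],[0.35,0,2,0,0,0,0],[0.35,0,2,0,0,0,0],[0.35,0,1,0,0,0,0],[0.35,0,0.5,0,0,0,0],[0.35,0,0,0,0,0,0],[0.35,0,0,0,0,0,0]]]' 20; python3 -c "
from h import go;go('yellow',.038)"
```

```text
t: 18.75
tool_pos: [0.4751, 0.0661, 0.0573]
orientation: [-1.57, 0.031, -0.045]
force: [0.0, 0.3, 0.6]
opening: 0.0607
t 18.75 pos [0.4751 0.0661 0.0573] F [0.  0.3 0.6] open 0.0607 tilt [ 0.009 -1.     0.001] yaw -2.77 -> shift cm [-0.34  1.92 -0.28] turn wy 0.13
```

```bash
python3 -m creep '[[[0.35,-0.3,1,-0.3,0,0,0.3],[0.35,0,0.6,0,0,0,0.1],[0.35,0,0.3,0,0,0,0],[0.35,0,0,0,0,0,0],[0.35,0,0,0,0,0,0],[1,0,0,0,0,0,0],[1,0,0,0,0,0,0],[1,0,0,0,0,0,0]]]' 20; python3 -c "
from h import go;go('pyellow',.17)"
```

```text
t: 19.55
tool_pos: [0.4736, 0.0629, 0.0388]
orientation: [-1.569, 0.034, -0.042]
force: [-0.5, 0.0, -0.8]
opening: 0.0411
t 19.55 pos [0.4736 0.0629 0.0388] F [-0.5  0.  -0.8] open 0.0411 tilt [ 0.005 -1.     0.001] yaw -2.79 -> shift cm [ 14.41 -13.04   1.51] turn wy 0.11
```

Not yet closed. I'll wait two rows, then lift.

```bash
python3 -m creep '[[[1,0,0,0,0,0,0],[1,0,0,0,0,0,0],[1,0,-1,0,0,0,0],[1,0,-3.5,0,0,0,0],[1,0,-4,0,0,0,0],[1,1,-3.5,0,0,0,0],[1,3,-1,0.3,0,0,0],[1,3.5,0,0.3,0,0,0]]]' 20; python3 -c "
from h import go;go('pyellow',.17)"
```

```text
t: 20.35
tool_pos: [0.5462, 0.0654, 0.1769]
orientation: [-1.569, 0.036, -0.04]
force: [-0.0, -0.1, 0.0]
opening: 0.0334
t 20.35 pos [0.5462 0.0654 0.1769] F [-0.  -0.1  0. ] open 0.0334 tilt [ 0.003 -1.     0.001] yaw -2.76 -> shift cm [7.12 0.71 0.88] turn wy 0.14
```

```bash
python3 -m creep '[[[1,3,0,0.4,0,0,0],[1,2,0.5,0.4,0,0,0],[1,0.8,0.5,0,0,0,0],[1,0,1,0,0,0,0],[1,0,2,0,0,0,0],[1,0,1,0,0,0,0],[1,0,0,0,0,0,0],[1,0,0,0,0,0,0]]]' 20; python3 -c "
from h import go;go('pyellow',.0455)"
```

```text
t: 21.15
tool_pos: [0.6078, 0.0704, 0.1291]
orientation: [-1.569, 0.033, -0.042]
force: [0.9, 0.2, -0.2]
opening: 0.0332
t 21.15 pos [0.6078 0.0704 0.1291] F [ 0.9  0.2 -0.2] open 0.0332 tilt [ 0.006 -1.     0.001] yaw -2.77 -> shift cm [0.94 8.37 0.08] turn wy 0.13
```

```bash
python3 -m creep '[[[1,0.8,0.5,0,0,0,0.2],[1,0,1.5,0,0,0,0],[1,0,1.5,0,0,0,0],[1,0,1.3,0,0,0,0],[1,0,0.5,0,0,0,0],[1,0,0,0,0,0,0],[1,0,0,0,0,0,0],[1,0,0,0,0,0,0]]]' 20; python3 -c "
from h import go;go('pyellow',.0455)"
```

```text
t: 21.95
tool_pos: [0.6164, 0.07, 0.0724]
orientation: [-1.569, 0.036, -0.04]
force: [-0.1, 0.5, -0.9]
opening: 0.0335
t 21.95 pos [0.6164 0.07   0.0724] F [-0.1  0.5 -0.9] open 0.0335 tilt [ 0.002 -1.     0.001] yaw -2.77 -> shift cm [0.12 2.69 0.08] turn wy 0.13
```

```bash
python3 -m creep '[[[1,0,1,0,0,0,0],[1,0,1,0,0,0,0],[1,0,0.5,0,0,0,0],[1,0,0,0,0,0,0],[1,0,0,0,0,0,0],[1,0,0,0,0,0,0],[1,0,0,0,0,0,0],[1,0,0,0,0,0,0]]]' 20; python3 -c "
from h import go;go('pyellow',.045)"
```

```text
t: 22.75
tool_pos: [0.6176, 0.0701, 0.0468]
orientation: [-1.569, 0.034, -0.042]
force: [-0.2, -0.1, 0.4]
opening: 0.0332
t 22.75 pos [0.6176 0.0701 0.0468] F [-0.2 -0.1  0.4] open 0.0332 tilt [ 0.005 -1.     0.001] yaw -2.76 -> shift cm [0.   0.18 0.07] turn wy 0.14
```

```bash
python3 -m creep '[[[1,0,0.18,0,0,0,0],[1,0,0,0,0,0,0],[1,0,0,0,0,0,0],[0.35,0,0,0,0,0,0],[0.35,0,0,0,0,0,0],[0.35,0,0,0,0,0,0],[0.35,0,-1.5,0,0,0,0],[0.35,0,-3.5,0,0,0,0]]]' 20; python3 -c "
from h import go;go('red',.17)"
```

```text
t: 23.55
tool_pos: [0.6138, 0.0699, 0.0918]
orientation: [-1.57, 0.041, -0.035]
force: [-0.1, 0.2, 0.7]
opening: 0.0601
t 23.55 pos [0.6138 0.0699 0.0918] F [-0.1  0.2  0.7] open 0.0601 tilt [-0.004 -1.     0.001] yaw -2.77 -> shift cm [ -7.15  -7.83 -43.78] turn wy 0.13
```

```bash
python3 -m creep '[[[0.35,0,-4,0,0,0,0],[0.35,0,-3.5,-1,0,0,-0.2],[0.35,-0.6,0,-4.2,0,0,0],[0.35,-0.6,0,-4.5,0,0,0],[0.35,-0.6,0,-4.5,0,0,0],[0.35,-0.6,0,-4.5,0,0,0],[0.35,-0.6,0,-4.5,0,0,0],[0.35,-0.6,0,-4.5,0,0,0]]]' 20; python3 -c "
from h import go;go('red',.17)"
```

```text
t: 24.35
tool_pos: [0.5705, -0.2085, 0.1894]
orientation: [-1.572, 0.011, -0.047]
force: [-0.7, -0.6, 0.5]
opening: 0.0606
t 24.35 pos [ 0.5705 -0.2085  0.1894] F [-0.7 -0.6  0.5] open 0.0606 tilt [ 0.023 -1.    -0.001] yaw -2.14 -> shift cm [ -4.36   1.85 -15.72] turn wy 0.76
```

```bash
python3 -m creep '[[[0.35,-1.2,0,-4.2,0,0.3,0.5],[0.35,-1.2,0.5,-4,0,0.3,0.5],[0.35,-1,1,-3.5,0,0,0],[0.35,-0.6,1,-2.2,0,0,0],[0.35,-0.2,0,-0.8,0,0,0],[0.35,0,0,0,0,0,0],[0.35,0,0,0,0,0,0],[0.35,0,0,0,0,0,0]]]' 20; python3 - <<'E'
from h import *;go('red',.038)
from plant import optics
c=optics.read_camera("wrist");cv2.imwrite("pics/w3.png",c["frame"][:,:,::-1])
for ce,st in blobs(c,"red",200): print(ce,st,ray(c,ce,.08))
E
```

```text
t: 25.15
tool_pos: [0.5204, -0.3652, 0.1753]
orientation: [-1.578, 0.031, -0.054]
force: [0.2, 0.4, -0.5]
opening: 0.0608
t 25.15 pos [ 0.5204 -0.3652  0.1753] F [ 0.2  0.4 -0.5] open 0.0608 tilt [ 0.015 -1.    -0.007] yaw -3.11 -> shift cm [-0.1  13.73  0.22] turn wy -0.21
[281.8 216.6] [265 198  34  37 940] [ 0.52030318 -0.36490795  0.08      ]
```

```bash
python3 -m creep '[[[0.35,0,1.5,0,0.4,0,0.5],[0.35,0,2.5,0,0,0,0.3],[0.35,0,2.5,0,0,0,0],[0.35,0,1.5,0,0,0,0],[0.35,0,1,0,0,0,0],[0.35,0,0,0,0,0,0],[0.35,0,0,0,0,0,0],[0.35,0,0,0,0,0,0]]]' 20; python3 -c "
from h import go;go('red',.038)"
```

```text
t: 26.0
tool_pos: [0.5242, -0.3606, 0.0813]
orientation: [-1.57, 0.036, -0.038]
force: [-0.3, -0.6, 0.4]
opening: 0.0606
t 26.0 pos [ 0.5242 -0.3606  0.0813] F [-0.3 -0.6  0.4] open 0.0606 tilt [ 0.001 -1.     0.001] yaw -2.69 -> shift cm [-0.26  4.33 -0.35] turn wy 0.21
```

```bash
python3 -m creep '[[[0.35,-0.3,1,-0.4,0,0,0],[0.35,0,1.5,0,0,0,0],[0.35,0,1.2,0,0,0,0],[0.35,0,0.5,0,0,0,0],[0.35,0,0,0,0,0,0],[0.35,0,0,0,0,0,0],[0.35,0,0,0,0,0,0],[0.35,0,0,0,0,0,0]]]' 20; python3 -c "
from h import go;go('red',.038)"
```

```text
t: 26.8
tool_pos: [0.5218, -0.3661, 0.0378]
orientation: [-1.572, 0.034, -0.04]
force: [-0.5, -0.5, 0.5]
opening: 0.0607
t 26.8 pos [ 0.5218 -0.3661  0.0378] F [-0.5 -0.5  0.5] open 0.0607 tilt [ 0.004 -1.    -0.001] yaw -2.73 -> shift cm [-0.04 -0.02  0.21] turn wy 0.17
```

```bash
python3 -m creep '[[[1,0,0,0.1,0,0,0],[1,0,0,0,0,0,0],[1,0,0,0,0,0,0],[1,0,0,0,0,0,0],[1,0,0,0,0,0,0],[1,0,-1,0,0,0,0],[1,0,-3.5,0,0,0,0],[1,0,-4,0,0,0,0]]]' 20; python3 -c "
from h import go;go('pred',.17)"
```

```text
t: 27.6
tool_pos: [0.518, -0.3619, 0.1193]
orientation: [-1.564, 0.042, -0.033]
force: [0.0, -1.0, -1.0]
opening: 0.0335
t 27.6 pos [ 0.518  -0.3619  0.1193] F [ 0. -1. -1.] open 0.0335 tilt [-0.006 -1.     0.006] yaw -2.72 -> shift cm [ 7.83 -4.89 37.66] turn wy 0.18
```

```bash
python3 -m creep '[[[1,0,-4,0,0,0,0],[1,0.5,-3,1,0,0,0],[1,1.1,0,4.2,0,0,0],[1,1.1,0,4.5,0,0,0],[1,1.1,0,4.5,0,0,0],[1,1.1,0,4.5,0,0,0],[1,1.1,0,4.5,0,0,0],[1,1.1,0,4.5,0,0,0]]]' 20; python3 -c "
from h import go;go('pred',.17)"
```

```text
t: 28.4
tool_pos: [0.6077, -0.0894, 0.2094]
orientation: [-1.576, 0.037, -0.056]
force: [0.3, -0.8, -0.6]
opening: 0.0331
t 28.4 pos [ 0.6077 -0.0894  0.2094] F [ 0.3 -0.8 -0.6] open 0.0331 tilt [ 0.012 -1.    -0.005] yaw -3.37 -> shift cm [ 0.02  3.88 10.02] turn wy -0.47
```

```bash
python3 -m creep '[[[1,0.2,0,4,0.3,-0.2,0.4],[1,0.2,0.3,3.2,0,-0.2,0.3],[1,0,0.7,1.8,0,0,0],[1,0,1,0.6,0,0,0],[1,0,0.5,0,0,0,0],[1,0,0,0,0,0,0],[1,0,0,0,0,0,0],[1,0,0,0,0,0,0]]]' 20; python3 -c "
from h import go;go('pred',.0455)"
```

```text
t: 29.2
tool_pos: [0.6183, 0.014, 0.1878]
orientation: [-1.57, 0.033, -0.04]
force: [0.2, -0.4, -0.4]
opening: 0.0334
t 29.2 pos [0.6183 0.014  0.1878] F [ 0.2 -0.4 -0.4] open 0.0334 tilt [ 0.004 -1.     0.   ] yaw -2.65 -> shift cm [-0.44 14.23 -0.39] turn wy 0.25
```

```bash
python3 -m creep '[[[1,-0.5,0.5,-0.5,0,0,0.1],[1,0,2,0,0,0,0],[1,0,3,0,0,0,0],[1,0,3,0,0,0,0],[1,0,1.5,0,0,0,0],[1,0,0.5,0,0,0,0],[1,0,0,0,0,0,0],[1,0,0,0,0,0,0]]]' 20; python3 -c "
from h import go;go('pred',.0455)"
```

```text
t: 30.0
tool_pos: [0.6144, 0.0023, 0.0831]
orientation: [-1.572, 0.035, -0.048]
force: [-0.0, 0.0, -0.0]
opening: 0.0336
t 30.0 pos [0.6144 0.0023 0.0831] F [-0.  0. -0.] open 0.0336 tilt [ 0.008 -1.    -0.001] yaw -3.02 -> shift cm [-0.09  3.76  0.81] turn wy -0.12
```

```bash
python3 -m creep '[[[1,0,0,0.8,0,0,0.3],[1,0,0,0,0,0,0],[1,0,1,0,0,0,0],[1,0,1.2,0,0,0,0],[1,0,1,0,0,0,0],[1,0,0.4,0,0,0,0],[1,0,0,0,0,0,0],[1,0,0,0,0,0,0]]]' 20; python3 -c "
from h import go;go('pred',.0447)"
```

```text
t: 30.8
tool_pos: [0.6173, 0.0112, 0.0472]
orientation: [-1.572, 0.035, -0.047]
force: [1.2, -0.1, 0.0]
opening: 0.0333
t 30.8 pos [0.6173 0.0112 0.0472] F [ 1.2 -0.1  0. ] open 0.0333 tilt [ 0.007 -1.    -0.001] yaw -2.98 -> shift cm [-0.29  0.25 -0.11] turn wy -0.08
```

```bash
python3 -m creep '[[[1,-0.3,0.2,-0.1,0,0,0.2],[1,0,0,0,0,0,0],[1,0,0,0,0,0,0],[0.35,0,0,0,0,0,0],[0.35,0,0,0,0,0,0],[0.35,0,0,0,0,0,0],[0.35,0,-1.5,0,0,0,0],[0.35,0,-3.5,0,0,0,0]]]' 20
python3 -m creep '[[[0.35,0,-4,0,0,0,0],[0.35,0,-4,0,0,0,0],[0.35,-3,-2,0,0,0,0],[0.35,-4,0,0,0,0,0],[0.35,-4,0,0,0,0,0],[0.35,-2,0,0,0,0,0],[0.35,0,0,0,0,0,0],[0.35,0,0,0,0,0,0]]]' 20
python3 - <<'E'
from h import *
from plant import optics
cs=[optics.read_camera(n) for n in("top","scene")]
cv2.imwrite("pics/f.png",cs[1]["frame"][:,:,::-1])
for c in cs:
  for k in("red","yellow","green","blue"):
    for ce,st in blobs(c,k,40):
        if st[4]<700: print(k,ce,st[4],"z.084",ray(c,ce,.084)[:2].round(4),".078",ray(c,ce,.078)[:2].round(4))
cv2.imwrite("pics/ft.png",cv2.resize(cs[0]["frame"][130:290,60:480,::-1],None,fx=1.9,fy=1.9))
E
```

```text
t: 31.6
tool_pos: [0.6107, 0.0103, 0.0929]
orientation: [-1.571, 0.044, -0.038]
force: [0.1, -0.5, 1.0]
opening: 0.0602
t: 32.4
tool_pos: [0.4826, 0.0171, 0.2139]
orientation: [-1.572, 0.027, -0.055]
force: [0.2, 0.2, 0.0]
opening: 0.0605
red [195.9  70.5] 489 z.084 [0.8058 0.1419] .078 [0.8081 0.1428]
red [257.3 160.7] 63 z.084 [0.6215 0.0177] .078 [0.6226 0.0177]
yellow [228.2 162.2] 122 z.084 [0.6183 0.0758] .078 [0.6194 0.0762]
yellow [241.7 159.8] 42 z.084 [0.6233 0.0489] .078 [0.6244 0.0491]
yellow [378.9 259.5] 132 z.084 [ 0.4239 -0.2235] .078 [ 0.4237 -0.2251]
green [291.8 165.6] 83 z.084 [ 0.6117 -0.0514] .078 [ 0.6128 -0.0518]
blue [308.9 165.1] 71 z.084 [ 0.6128 -0.0858] .078 [ 0.6139 -0.0864]
blue [323.1 166.2] 89 z.084 [ 0.6106 -0.1144] .078 [ 0.6117 -0.1152]
red [281.9 181.1] 120 z.084 [ 0.4427 -0.0741] .078 [ 0.4375 -0.0805]
red [241.8 229.7] 130 z.084 [0.6156 0.0127] .078 [0.6121 0.0071]
red [234.3 254.2] 49 z.084 [0.6672 0.0634] .078 [0.6642 0.0583]
yellow [257.3 244.2] 76 z.084 [0.6146 0.0672] .078 [0.6111 0.0621]
yellow [248.3 270.3] 48 z.084 [0.6691 0.1148] .078 [0.6662 0.1102]
green [226.  213.6] 96 z.084 [ 0.6143 -0.0508] .078 [ 0.6107 -0.057 ]
blue [212.3 199.1] 118 z.084 [ 0.612 -0.112] .078 [ 0.6085 -0.1188]
blue [293.1 226.7] 67 z.084 [0.5233 0.0687] .078 [0.5189 0.0636]
```

View pics/f.png

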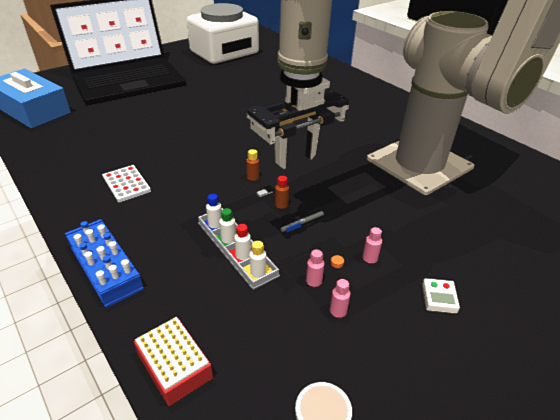

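View pics/ft.png

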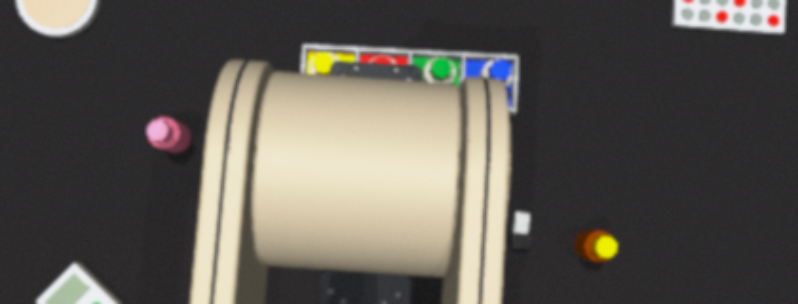

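All four white bottles stand upright in bays of their own colour. The ambers and the pink bottles have not moved, and the gripper is clear, so I hand in.

```bash
python3 -c "
from plant import robot
print(robot.close_job())"
```

```text
the job is handed in; nothing more can be done
None
```

The four white bottles are standing upright in the caddy, each in the bay whose pad matches its cap. I loaded them in the order green, blue, yellow, red. I handed the job in at about 32.5 s on the robot's clock, with the open gripper about 0.2 m above the bench and touching nothing.

- **Bottles:** the last scene picture shows all four upright in the right bays. Their cap positions there are within about 4 mm of the bay centres.
- **Look-alikes:** both ambers are upright. The red-capped amber is in the same place in the scene camera, and the yellow-capped one in the top camera. The pink bottles look unmoved.
- **Forces:** the outside forces reported after each move stayed under about 2 N.
- **Partial check:** in the last top view the arm hid part of the caddy, including the red bay and the red-capped amber. For those two I relied on the scene camera alone.

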